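Sort full cartons from empties and shut the stock drawer

TASK

Three identical closed cartons stand on the bench, some full of screws and some empty, which you can only tell by their weight. Put every full one in the open stock drawer and every empty one in the shallow grey tray, each lying flat on its base and set down rather than dropped, and have the drawer pushed fully home past its catch. Leave the glasses case, mug and screwdriver where they are.

Things in the scene. Friction and masses are not known exactly. Their poses are not given: they have to be found in the camera images.
- carton_a: closed plain cardboard carton, 90 mm long (its x) by 52 mm wide (its y) by 50 mm high (z), origin at the centre of its underside. Three cartons look identical: a full one weighs 300 to 450 g, an empty one about 60 g; which is which, and how many are full, is not to be seen. A full one's contents may shift inside by 2 mm.
- carton_b: closed plain cardboard carton, 90 mm long (its x) by 52 mm wide (its y) by 50 mm high (z), origin at the centre of its underside. Three cartons look identical: a full one weighs 300 to 450 g, an empty one about 60 g; which is which, and how many are full, is not to be seen. A full one's contents may shift inside by 2 mm.
- carton_c: closed plain cardboard carton, 90 mm long (its x) by 52 mm wide (its y) by 50 mm high (z), origin at the centre of its underside. Three cartons look identical: a full one weighs 300 to 450 g, an empty one about 60 g; which is which, and how many are full, is not to be seen. A full one's contents may shift inside by 2 mm.
- unit: fixed plywood drawer unit on the bench, 240 deep (x) by 280 wide (y) by 105 mm high, origin at the centre of its underside, its x axis points from the drawer front to the back (away from the robot). Only its one drawer moves, and a sprung roller catch under it.
- drawer (a joint): how far the drawer is out, m: 0 is fully home against its stop, at most 0.16; it slides out along the unit's -x. It starts 0.13 to 0.15 out. It runs with about 1 N of friction and stays where it is left; over the last 10 mm it meets the catch (about 7 N more to push over), and from about 3 mm the catch draws it home.
- drawer_floor (a point): centre of the drawer's inner floor, 24 mm above the bench, moving with the drawer; axes as the unit's. The inside is 188 mm long (x) by 242 mm wide (y); side walls rise 39 mm and the front panel 66 mm above this floor. The unit's top covers the drawer from x = (drawer joint value) - 0.100 m in this frame backwards, so the front part lies open.
- drawer_lip (a point): middle of the front edge of the dark steel pull lip, which runs the full width (276 mm) of the drawer front at its top: 12 mm high (its centre, this point, is 84 mm above the bench), standing 14 mm out from the front panel; moves with the drawer. Pushing here along the unit's +x shuts the drawer.
- tray: fixed shallow grey plastic tray, 150 x 150 mm outside, 30 mm high, walls 4 mm, origin at the centre of its underside.
- tray_in (a point): centre of the tray's inner floor, axes along its walls (142 x 142 mm inside), 4 mm above the bench.
- glasses_case: black hard glasses case, 155 x 60 x 38 mm, lying on top of the drawer unit towards its back; bystander. Origin at the centre of its underside.
- mug: white mug, 80 mm wide and 92 mm high, bystander. Origin at the centre of its underside.
- screwdriver: screwdriver lying on the bench, bystander. Origin in its middle.

How it is judged:
By the outcome, as a careful person would: the job done as asked, in the order asked, and still so for the second after the job is handed in, with the robot touching nothing.
It also fails if it takes over 72 s, if anything falls off the work surface, if the arm or the gripper's body presses on something with over 40 N, if the wrist force passes 120 N, or if a joint passes its speed limit or range.

ROBOT

A 6-joint arm with a two-finger parallel gripper is mounted at the origin on the work surface. World frame = base frame: x ahead of the robot, y to its left, z up, the work surface at z = 0. Lengths are in m, angles in rad, forces in N, time in s.
With the tool pointing down it reaches from about 0.3 to 0.775 m from the base axis. Payload 14.6 kg.
Tool frame: the origin (TCP) lies on the front face of the gripper's body, between the roots of the fingers; the fingertips stand 97 mm ahead of it and the grasp point (between the pads) lies 78 mm ahead of it (robot.grip_depth is the distance from the TCP to the grasp point, in m); z points along the fingers, y is the line along which they close (so a half turn about z gives the same grasp; the last joint's range is limited). The gripper opens to 94 mm and grips with 3 to 60 N. Pads are 16 mm wide; open, the fingers measure 119 mm over their backs; the gripper's body (75 mm by 177 mm) begins 78 mm behind the grasp point.
Start: joints at [1.129, 0.3, 1.521, -0, 1.321, -0.067], TCP at [0.201, 0.512, 0.303] pointing down, gripper open.
Joint ranges: [-3.03, 3.03], [-0.79, 2.21], [0.23, 2.52], [-1.04, 4.18], [0, 3.07], [-2.55, 2.55]. Speed limits (rad/s): [2.22, 2.22, 2.57, 3.14, 3.14, 3.14].

INTERFACE

Orientations are given as [roll, pitch, yaw] about the fixed x, y, z axes, in that order (R = Rz(yaw) Ry(pitch) Rx(roll)).
In Python, from station import robot gives the robot as it stands. Calls block until the motion is done:
- robot.movep(position, orientation): joint-space move of the TCP to a pose.
- robot.move_straight(position, attitude=None, speed=0.15): straight line of the TCP; attitude=None keeps the orientation; speed is the mean speed in m/s.
- robot.goto_joints(angles): joint-space move.
- robot.command_gripper(opening, force=None): opening from 0.0 (shut) to 1.0 (fully open); force is the grip in N (None keeps the last); returns when the fingers have stopped.
- robot.wait(seconds).
- robot.ik(position, orientation): joint angles nearest the present ones, or None.
- robot.read_camera(name): name is "scene" or "top" or "wrist"; returns (picture, depth): 384x512x3 uint8, red, green, blue; 384x512 float32, m along the optical axis (not along the pixel's ray), 0 where there is no reading.
- robot.get_calibration(name): a dict with "fx", "fy", "cx", "cy" (pixels), "k1" (the pictures are not rectified: a ray, as slopes to the right and down, at radius r is drawn at 1 + k1 r^2 times it, then the intrinsics apply), "pose" (4x4, takes a point from camera to world coordinates). Camera axes: x right, y up, looking along -z (the intrinsics and any distortion apply to the point x, -y, -z); pixel columns grow to the right and rows downward; lengths in m; the calibration is good to about 2 mm. A picture is of the moment at which its call begins: read the wrist's pose just before it. get_calibration takes no time and is no camera call; for the wrist camera it gives the pose at the moment of the call.
A pose or a line that the arm cannot do raises robot.Unreachable and nothing moves.
- robot.finish_job(): hands the job in; it is judged then, once.
Readings, each from a call of its own:
- robot.read_t(): time.
- robot.read_joint_positions(): joint angles.
- robot.read_joint_velocities(): joint speeds.
- robot.read_joint_torque(): joint torques, N m.
- robot.read_position(): TCP position.
- robot.read_eef_rot(): TCP orientation.
- robot.read_wrist_force(): force on the tool from outside, world axes, zero at the start.
- robot.read_wrist_torque(): the same for the moment, N m.
- robot.read_width(): opening from 0.0 (shut) to 1.0 (fully open).
- robot.read_finger_force(): force on a finger pad.
Only numpy, scipy, OpenCV 4.12 (cv2) and the standard library are available. Lean on these libraries where they do the work, as an engineer would, in place of code of your own. Each camera call takes 0.05 s, during which the arm holds its last target. There are 200 camera calls.

## Working session

There is one attempt and no reset: what is moved stays moved. The work goes in short steps, each a Python script; the robot and the scene stay as the last script left them, time stands still between calls to the robot, and variables do not carry over. Pictures are saved under pics/ and viewed, at most 10 in all, crops included, and the job is handed in when it is done.

```bash
ls; mkdir -p pics
python3 - <<'E'
from station import robot
import cv2,numpy as np
ims=[]
for n in("scene","top"):
    p,d=robot.read_camera(n); np.savez(f"{n}.npz",p=p,d=d); cv2.imwrite(f"pics/{n}.png",p[:,:,::-1])
    c=robot.get_calibration(n); print(n,c, (d>0).mean())
print(robot.read_t(),robot.read_eef_rot())
E
```

```text
pics
scene {'fx': 353.902625459289, 'fy': 353.902625459289, 'cx': 255.621819451049, 'cy': 194.83553636800985, 'k1': 0.0388290539251443, 'pose': array([[-0.28919379, -0.67432995,  0.67944541,  1.40969266],
       [ 0.95715337, -0.21479829,  0.19421412,  0.23893624],
       [ 0.01497931,  0.70649898,  0.70755552,  0.9298058 ],
       [ 0.        ,  0.        ,  0.        ,  1.        ]])} 0.9958699544270834
top {'fx': 393.29340016843827, 'fy': 393.29340016843827, 'cx': 249.4089243221677, 'cy': 188.63919989536612, 'k1': -0.06359088591446511, 'pose': array([[-0.02190017,  0.97611467, -0.21614932,  0.32773524],
       [-0.99975913, -0.02169307,  0.00333093,  0.00877634],
       [-0.00143757,  0.21617021,  0.97635464,  1.36982354],
       [ 0.        ,  0.        ,  0.        ,  1.        ]])} 0.9959971110026041
0.1 [-3.14061720e+00 -7.87556788e-05  2.76680378e+00]
```

View pics/top.png

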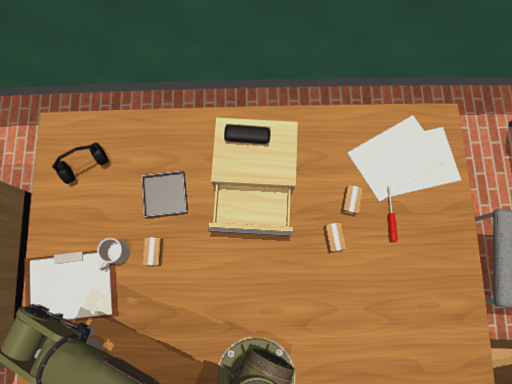

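View pics/scene.png

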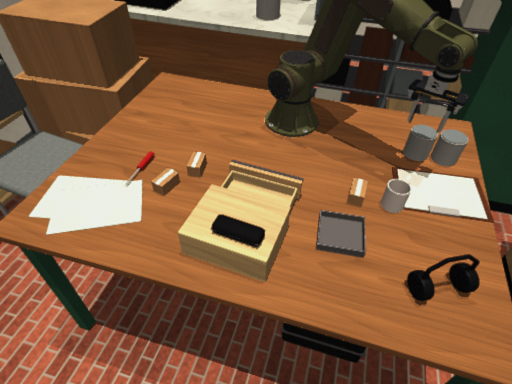

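The top view shows cartons at (152,251), (335,237) and (352,200), the tray at (165,194), the drawer's lip at row ~230 (cols 208–293), the mug at (112,250) and the screwdriver at (392,215). The scene view agrees.

```bash
cat > h.py <<'E'
import numpy as np,cv2
from station import robot
def cloud(c,d):
    K=np.array([[c['fx'],0,c['cx']],[0,c['fy'],c['cy']],[0,0,1.]])
    v,u=np.mgrid[:d.shape[0],:d.shape[1]]
    s=cv2.undistortPoints(np.stack([u,v],-1).reshape(-1,1,2).astype(float),K,np.array([c['k1'],0,0,0])).reshape(*d.shape,2)
    P=np.stack([s[...,0]*d,-s[...,1]*d,-d],-1)
    return P@c['pose'][:3,:3].T+c['pose'][:3,3]
def rect(xy):
    (x,y),(w,h),a=cv2.minAreaRect(xy.astype(np.float32)*1000)
    if w<h: w,h,a=h,w,a+90
    return np.round([x,y,w,h,(a+90)%180-90],1)
E
python3 - <<'E'
from h import *
for n in("top","scene"):
    f=np.load(n+".npz"); W=cloud(robot.get_calibration(n),f['d'])
    if n=="top":
        B={'A':(135,170,228,275),'B':(318,350,215,260),'C':(338,366,180,220)}
        T=W[165:222,138:192]
        print('bench z',np.median(W[280:320,300:400,2]))
        t=T[(T[...,2]>.018)&(T[...,2]<.04)]; print('tray',rect(t[:,:2]),len(t))
        U=W[110:250,200:305]; z=U[...,2]
        m=(z>.095)&(z<.115)&(U[...,0]<.75+9); print('unit top',rect(U[m][:,:2]),np.median(z[m]))
        m=(z>.08)&(z<.097)&(np.arange(110,250)[:,None]>215); print('lip',rect(U[m][:,:2]),m.sum(),U[m].min(0),U[m].max(0))
        S=W[185:245,380:402]; s=S[(S[...,2]>.012)]; print('screwdriver',rect(s[:,:2]))
        M=W[235:270,95:130]; s=M[M[...,2]>.08]; print('mug',rect(s[:,:2]))
        s=W[120:148,218:275]; s=s[s[:,:,2]>.125]; print('case',rect(s[:,:2]))
    else: B={'A':(345,372,174,210),'B':(183,212,146,180),'C':(148,184,164,200)}
    for k,(a,b,c,e) in B.items():
        q=W[c:e,a:b]; m=(q[...,2]>.043)&(q[...,2]<.06); print(n,k,rect(q[m][:,:2]),m.sum(),np.median(q[m][:,2]))
E
```

```text
bench z 0.00034058192748775973
tray [615.4 306.4 153.3 151.6 -84. ] 299
unit top [658.5 -10.1 388.7 281.2  -4.5] 0.1053787936873759
lip [477.5   4.8 275.7  29.6  85.6] 757 [ 0.45347846 -0.13166137  0.08006531] [0.49875736 0.14312389 0.09651293]
screwdriver [ 405.  -286.1  584.5  173.6  -58.8]
mug [393.7 254.4 501.2  86.2  84.7]
case [582.4  44.1 490.3 154.9  -9.6]
top A [414.4 337.7  88.6  51.   -3.5] 400 0.04971729985305828
top B [ 450.1 -282.4   90.9   52.8    7.3] 407 0.05037132750434159
top C [ 576.5 -349.9   90.7   50.2  -14.4] 379 0.05024643516680971
scene A [415.8 338.5  93.8  54.4  -3. ] 294 0.05195340754762928
scene B [ 448.7 -279.8   96.4   51.1    7.3] 227 0.051935542261472456
scene C [ 576.3 -349.6   92.8   57.1  -14.5] 278 0.05173816786921848
```

```bash
cat >> h.py <<'E'
GH=0.034   # grasp height above carton base
Z0=0.30    # travel TCP height
D=robot.grip_depth
def R(y): return [np.pi,0,y]
def best_yaw(x,y,z,deg):
    c=[(abs(q[5]),w) for w in (np.radians(deg),np.radians(deg)+np.pi,np.radians(deg)-np.pi)
       if (q:=robot.ik([x,y,z],R(w))) is not None]
    return min(c)[1]
def pick(x,y,deg):
    w=best_yaw(x,y,Z0,deg); robot.movep([x,y,Z0],R(w)); robot.command_gripper(.78)
    f0=robot.read_wrist_force()[2]
    robot.move_straight([x,y,GH+D],speed=.2); robot.command_gripper(0,20)
    robot.move_straight([x,y,Z0],speed=.2); robot.wait(.3)
    f=robot.read_wrist_force()[2]
    print('width',robot.read_width(),'weight N',f0-f,'t',robot.read_t(),'q6',robot.read_joint_positions()[5])
def place(x,y,floor,deg,rel=.67):
    w=best_yaw(x,y,Z0,deg); robot.movep([x,y,Z0],R(w)); f0=robot.read_wrist_force()[2]
    z=floor+GH+D
    robot.move_straight([x,y,z+.02],speed=.2); robot.move_straight([x,y,z+.002],speed=.03)
    for _ in range(5):
        if robot.read_wrist_force()[2]-f0>.8: break
        z-=.001; robot.move_straight([x,y,z+.002],speed=.02)
    print('contact dF',robot.read_wrist_force()[2]-f0,'z',z+.002-D-GH)
    robot.command_gripper(rel); robot.move_straight([x,y,Z0],speed=.2); print('t',robot.read_t())
def drawer(u,v):   # floor-frame offset -> world
    a=np.radians(-4.4); ex=np.array([np.cos(a),np.sin(a)]); ey=np.array([-ex[1],ex[0]])
    return np.array([.4627,.0059])+ex*(.123+u)+ey*v
E
python3 - <<'E'
from h import *
f=np.load("top.npz"); W=cloud(robot.get_calibration("top"),f['d'])
M=W[240:265,100:125]; s=M[(M[...,2]>.075)&(M[...,2]<.1)]; print('mug',rect(s[:,:2]))
pick(.415,.338,-3.3)
E
```

```text
mug [411.7 462.9  77.8  75.5   0.8]
width 0.5493598984040562 weight N 2.9925870373037817 t 4.65 q6 -0.8981404044025677
```

Run:
```python
from h import *
x,y=drawer(-.027,.072); print(x,y)
place(x,y,.024,-4.4)
p,d=robot.read_camera("top"); cv2.imwrite("pics/t2.png",cv2.resize(p[100:260,120:420,::-1],None,fx=2.5,fy=2.5))
pick(.4495,-.2815,7.3)
```

```text
0.5639408342389153 0.07032277146016366
contact dF 5.426442664857813 z 0.023999999999999994
t 9.325
width 0.5526750246408404 weight N 4.085461587099491 t 14.675 q6 0.8148451462557054
```

View pics/t2.png

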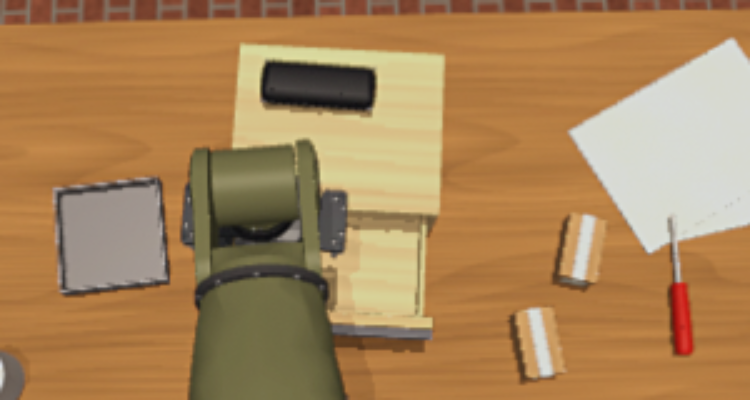

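The arm hides carton A in this view; cartons B and C are undisturbed. B is full too, so I check the drawer now that the arm is clear.

Run:
```python
from h import *
p,d=robot.read_camera("top"); cv2.imwrite("pics/t3.png",cv2.resize(p[100:260,120:420,::-1],None,fx=2.5,fy=2.5))
W=cloud(robot.get_calibration("top"),d); U=W[180:225,205:300]; z=U[...,2]
m=(z>.068)&(z<.08); print('A',rect(U[m][:,:2]),m.sum(),np.median(z[m]))
U=W[190:245,200:305];m=(U[...,2]>.082)&(U[...,2]<.097)&(U[...,0]<.52);print('lip',rect(U[m][:,:2]))
```

```text
A [562.1  -2.9 277.8 130.   85.7] 412 0.07422437720974584
lip [478.    5.1 274.8  29.8  85.5]
```

View pics/t3.png

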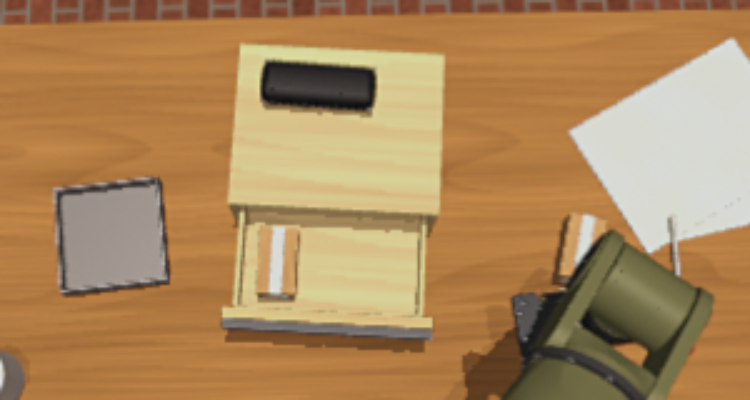

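Carton A lies flat in the drawer's left part at about crop (278,262), with clear room on the right. B goes there.

Run:
```python
from h import *
x,y=drawer(-.027,-.070)
place(x,y,.024,-4.4)
pick(.5765,-.350,-14.4)
```

```text
contact dF 6.003680086146157 z 0.023999999999999994
t 19.1583
width 0.5534310790226313 weight N 1.6995761176543511 t 23.6 q6 1.2221658500539094
```

1.7 N is ambiguous, so I read it again over time. The joint torques give a second check.

Run:
```python
from h import *
F=[]
for _ in range(15): F.append(robot.read_wrist_force()); robot.wait(.04)
F=np.array(F); print(F.mean(0),F.std(0)); print(robot.read_wrist_torque(), robot.read_t())
```

```text
[ 0.09515753  0.05004486 -0.75136521] [0.54757129 0.51464328 0.46099091]
[0.04942506 0.09003734 0.01465624] 24.225
```

About 0.75 N averaged over 15 readings, so C is empty and goes in the tray.

```bash
sed -i 's/f0>.8/f0>2/' h.py
python3 - <<'E'
from h import *
place(.615,.306,.004,6.0)
# to in front of the drawer, gripper shut, tool down, fingertips at lip height
a=np.radians(-4.4); ex=np.array([np.cos(a),np.sin(a)])
s=np.array([.4627,.0059])-ex*.06
w=best_yaw(s[0],s[1],Z0,-4.4+90)
robot.movep([*s,Z0],R(w)); 
p,d=robot.read_camera("top"); cv2.imwrite("pics/t4.png",cv2.resize(p[100:260,120:420,::-1],None,fx=2.5,fy=2.5))
W=cloud(robot.get_calibration("top"),d); U=W[165:222,138:192]; m=(U[...,2]>.047)&(U[...,2]<.06); print(rect(U[m][:,:2]),np.ptp(U[m][:,2]))
print([robot.ik([*(s+ex*k),.17],R(w)) is not None for k in(0,.06,.15,.21)],robot.read_t())
E
```

```text
contact dF 5.827912479555906 z 0.0040000000000000036
t 30.2667
[615.5 305.8  91.   53.7   5.8] 0.012934947358308468
[True, True, True, True] 31.6833
```

View pics/t4.png

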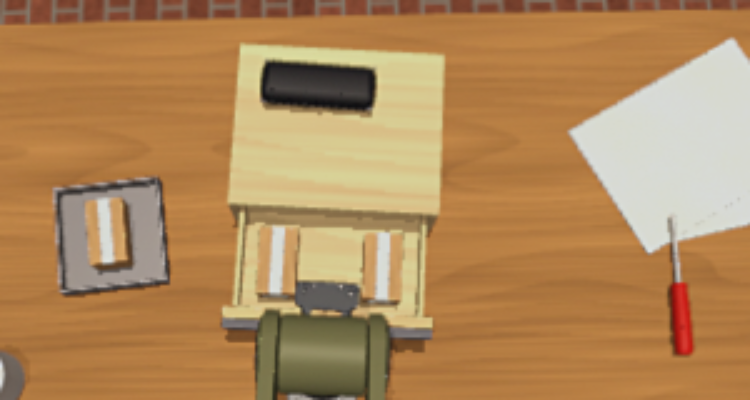

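Carton C lies flat in the tray at crop (107,232), and A and B are in the drawer at (278,262) and (383,268). Now I push the drawer shut.

Run:
```python
from h import *
a=np.radians(-4.4); ex=np.array([np.cos(a),np.sin(a)]); L=np.array([.4627,.0059])
s=L-ex*.045
w=best_yaw(s[0],s[1],Z0,-4.4); robot.movep([*s,Z0],R(w)); robot.command_gripper(0,30)
robot.move_straight([*s,.168],speed=.2); robot.wait(.1)
f0=np.mean([robot.read_wrist_force()[:2] for _ in range(5)],0)
F=lambda: -np.mean([(robot.read_wrist_force()[:2]-f0)@ex for _ in range(3)])
robot.move_straight([*(L-ex*.012),.168],speed=.08); print('pre',F())
robot.move_straight([*(L+ex*.108),.168],speed=.08); print('mid',F(),robot.read_t())
k=.108
while k<.165:
    k+=.002; robot.move_straight([*(L+ex*k),.168],speed=.03); f=F(); print(round(k,3),round(f,1),end='; ')
    if f>16: break
print(robot.read_position(),robot.read_t())
```

```text
pre 0.36660752866442414
mid 0.6047732091355147 37.2417
0.11 1.3; 0.112 1.5; 0.114 -0.1; 0.116 2.3; 0.118 8.9; 0.12 1.1; 0.122 -0.2; 0.124 1.1; 0.126 7.6; 0.128 23.6; [ 0.58844577 -0.00372989  0.16788934] 39.7417
```

The force peaked at the catch (8.9 N), fell away, then rose hard at the stop. I back off and check.

Run:
```python
from h import *
a=np.radians(-4.4); ex=np.array([np.cos(a),np.sin(a)]); L=np.array([.4627,.0059])
robot.move_straight([*(L+ex*.06),.168],speed=.15); robot.move_straight([*(L+ex*.0),Z0],speed=.2)
robot.movep([.30,.25,.35],R(best_yaw(.30,.25,.35,45))); robot.wait(.3)
p,d=robot.read_camera("top"); q,_=robot.read_camera("scene")
A=cv2.resize(p[100:290,90:430,::-1],(800,447)); cv2.imwrite("pics/t5.png",A)
W=cloud(robot.get_calibration("top"),d)
U=W[110:235,200:305]; z=U[...,2]
e=U@np.array([*ex,0])-L@ex; n=U@np.array([-ex[1],ex[0],0])
col=(abs(n)<.1); lip=col&(z>.08)&(z<.096)&(e<.2); top=col&(z>.1)&(z<.11)
print('lip front/back',e[lip].min(),np.percentile(e[lip],95),'unit front',e[top].min(),robot.read_t(),robot.read_wrist_force())
```

```text
lip front/back 0.13452599530431064 0.16263787868005247 unit front 0.1632731341310426 44.1083 [1.03563112 0.0256589  0.1461705 ]
```

View pics/t5.png

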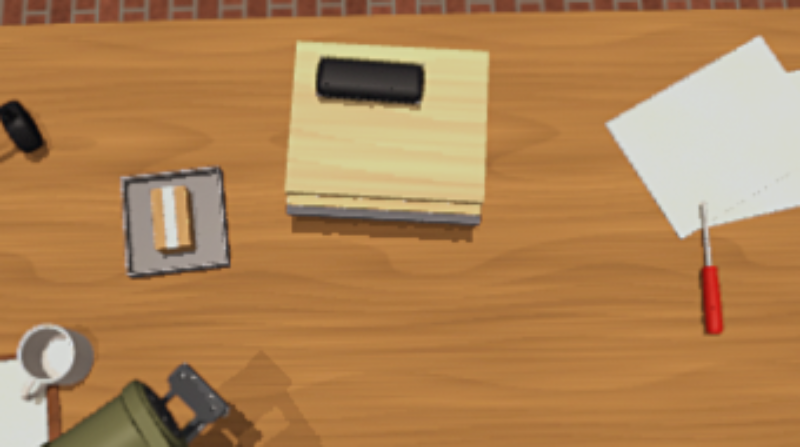

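The drawer front sits flush against the unit (gap under 1 mm). C lies flat in the tray at about (171,218), and the mug, screwdriver and glasses case have not moved.

```bash
python3 -c "
from station import robot
print(robot.finish_job())"
```

```text
the job is handed in; nothing more can be done
None
```

I handed the job in at about 44 s: the two full cartons (A and B) are in the drawer, which is pushed home past its catch, the empty one (C) lies flat in the tray, and the glasses case, mug and screwdriver were left where they were.

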